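# Sort the fittings stripped from a glass reactor

## Robot

A 6-joint arm with a two-finger parallel gripper is mounted at the origin on the work surface. World frame = base frame: x ahead of the robot, y to its left, z up, the work surface at z = 0. Lengths are in m, angles in rad, forces in N, time in s.
With the tool pointing down it reaches from about 0.35 to 0.775 m from the base axis. Payload 5.5 kg.
Tool frame: the origin (TCP) lies midway between the tips of the shut fingers; the grasp point (between the pads) lies hold_point_z behind it (hold_point_z is the distance from the TCP to the grasp point, in m); z points along the fingers, y is the direction in which the jaws open and shut (so a half turn about z gives the same grasp; the last joint's range is limited). The gripper opens to 85 mm and grips with 20 to 120 N. Pads are 22 mm wide; open, the fingers measure 114 mm over their backs; the gripper's body (76 mm by 85 mm) begins 54 mm behind the grasp point. The pads swing forward as they close: fully open they stand 13 mm farther back than shut.
Start: joints at [-1.344, 0.313, 0.046, 1.304, 0, 1.431], TCP at [0.206, -0.537, 0.231] pointing down, gripper open.
Joint ranges: [-2.76, 2.76], [-0.86, 1.69], [-1.03, 1.26], [-2.2, 2.34], [-1.47, 1.5], [-3.14, 3.14]. Speed limits (rad/s): [2.57, 2.57, 3.14, 3.14, 3.14, 3.14].

## Interface

Orientations are given as a unit quaternion [w, x, y, z].
In Python, from workcell import * gives the robot as it stands. The module is installed in compiled form; this text tells all that it offers.
- The arm moves only by the tool jog_arm, never from a script. Its argument "plan" is a list of rows, each a list of 6 numbers: the shift along the world's x, y, z in m, then the turn, a rotation vector about the world's x, y, z in degrees. A call has exactly 10 rows; each row shifts and turns the commanded pose from where the row before left it; what a row does not reach is not made up. A row lasts 1/10 s, in which the tool goes at most 50 mm and 8.59 degrees, less where a joint would pass 70% of its speed; a pose out of reach is approached as far as the arm can. A call with a gripper value outside its range is refused whole. "hand" is the opening, from 0 (shut) to 1 (fully open), set as the call begins (left out, the last holds). The fingers move at their own pace and stop on an object; "force" is the grip in N (left out, the last holds). Time passes only in rows, so rows that do not move let the fingers close, or fill a call up. It gives the time, the measured TCP pose, the force and the opening at its end, in the units of the state.
- get_state(): the state, without advancing time (a new reading comes with each control period).
- read_camera(name): name is "scene" or "top" or "wrist"; returns the picture (400x640x3 uint8, red, green, blue); there is no depth.
- calibration(name): a dict with "K" (3x3 intrinsics, pixels), "world_to_cam" (4x4, takes a point from world to camera coordinates). Camera axes: x right, y down, z forward; pixel columns grow to the right and rows downward; lengths in m; the calibration is good to about 2 mm. A picture is of the moment at which its call begins: read the wrist's pose just before it. calibration takes no time and is no camera call; for the wrist camera it gives the pose at the moment of the call.
- hand_in(): hands the job in, once; it reports no verdict.
The state is a dict: "clock": time; "joint_pos": joint angles; "qvel": joint speeds; "tau": joint torques, N m; "tcp_pos": TCP position; "orientation": TCP orientation; "wrist_force": force on the tool from outside, world axes, zero at the start; "ft_torque": the same for the moment, N m; "finger_gap": finger opening in m.
Only numpy, scipy, OpenCV 4.12 (cv2) and the standard library are available. Lean on these libraries where they do the work, as an engineer would, in place of code of your own. Each camera call takes 0.05 s, during which the arm holds its last target.

## Task

Sort the fittings taken off the reactor: both caster wheels into the undivided metal pan, lying flat side by side; the two white stoppers into the divided box, one in each bay, standing on their grips as they are now; and the pressure gauge into the round black dish, face up. Everything should sit fully on the floor of its tray, and the small amber vial among the trays must be left standing where it is.

Things in the scene. Friction and masses are not known exactly. Their poses are not given: they have to be found in the camera images.
- wheel_a_mid (a point): A caster wheel without its fork, lying flat: a nearly black rubber disc 50 mm in diameter and 22 mm thick with a paler hub and small steel bearing on top. The point is its centre, 11 mm above its underside; z is the wheel's axle, up at the start. It and the other wheel are alike (about 80 g).
- wheel_b_mid (a point): A caster wheel without its fork, lying flat: a nearly black rubber disc 50 mm in diameter and 22 mm thick with a paler hub and small steel bearing on top. The point is its centre, 11 mm above its underside; z is the wheel's axle, up at the start. It and the other wheel are alike (about 80 g).
- stopper_a_mid (a point): A white plastic stopper standing upright on its grip end, 50 mm tall: the lower 30 mm is a round grip 32 mm in diameter with two thin grey bands, above it a plug tapering from 25 to 21 mm. The point is its centre, 25 mm above its underside; z points up along it, towards the plug. It and the other stopper are alike (about 60 g).
- stopper_b_mid (a point): A white plastic stopper standing upright on its grip end, 50 mm tall: the lower 30 mm is a round grip 32 mm in diameter with two thin grey bands, above it a plug tapering from 25 to 21 mm. The point is its centre, 25 mm above its underside; z points up along it, towards the plug. It and the other stopper are alike (about 60 g).
- gauge_mid (a point): A round pressure gauge lying on its back, white dial up: a steel case 50 mm in diameter and 26 mm high, with a brass stem (up to 16 mm thick, at half height) that sticks out sideways to 47 mm from the centre of the case. The point is the centre of the case, 13 mm above its underside; x points along the stem, z up out of the dial (about 120 g). Take the case across the stem's direction, along y.
- pan: Open steel pan, fixed to the table, 115 mm (its x) by 160 mm (its y) and 22 mm high; walls and floor 4 mm thick. Origin: centre of its underside, at table height; z up. It has no divider: two wheels fit side by side along y.
- bay_box: Open grey plastic box, fixed to the table, 115 mm (its x) by 164 mm (its y) and 22 mm high; walls and floor 4 mm thick. One wall of the same height across its middle (along its x, at y = 0) splits it into two equal bays, each about 107 mm by 76 mm, centred at y = +40 mm and y = -40 mm. Origin: centre of its underside, at table height; z up.
- dish: Round black dish with a grey felt-covered floor, fixed to the table, 144 mm across at the rim and 22 mm high; wall and floor 4 mm thick, inside 132 mm across at the floor. Origin: centre of its underside, at table height; z up.
- vial: Small closed amber glass vial, 28 mm in diameter, 46 mm tall with its narrower black cap, standing loose between two of the trays; not to be disturbed. Origin: centre of its underside; z up.

How it is judged:
At the end, for the whole second after the job is handed in: Wheels flat on the pan floor, not stacked; stoppers upright on the box floor, one per bay; gauge face up on the dish floor, centre within 45 mm of the dish centre. Tilts under 0.2 rad, heights within 7 mm of seated, all at rest (x of wheel_a_mid in the frame of pan between -0.055 and 0.055 m and y of wheel_a_mid in the frame of pan between -0.078 and 0.078 m and z of wheel_a_mid in the frame of pan between 0.008 and 0.022 m and (angle between wheel_a_mid's own z axis and vertical below 0.2 rad or angle between wheel_a_mid's own z axis and vertical above 2.94 rad) and x of wheel_b_mid in the frame of pan between -0.055 and 0.055 m and y of wheel_b_mid in the frame of pan between -0.078 and 0.078 m and z of wheel_b_mid in the frame of pan between 0.008 and 0.022 m and (angle between wheel_b_mid's own z axis and vertical below 0.2 rad or angle between wheel_b_mid's own z axis and vertical above 2.94 rad) and x of stopper_a_mid in the frame of bay_box between -0.055 and 0.055 m and y of stopper_a_mid in the frame of bay_box between -0.08 and 0.08 m and z of stopper_a_mid in the frame of bay_box between 0.022 and 0.036 m and angle between each of stopper_a_mid, stopper_b_mid, gauge_mid's own z axis and vertical below 0.2 rad and x of stopper_b_mid in the frame of bay_box between -0.055 and 0.055 m and y of stopper_b_mid in the frame of bay_box between -0.08 and 0.08 m and z of stopper_b_mid in the frame of bay_box between 0.022 and 0.036 m and ((y of stopper_a_mid in the frame of bay_box above 0.01 m and y of stopper_b_mid in the frame of bay_box below -0.01 m) or (y of stopper_b_mid in the frame of bay_box above 0.01 m and y of stopper_a_mid in the frame of bay_box below -0.01 m)) and horizontal distance between gauge_mid and dish below 0.045 m and z of gauge_mid in the frame of dish between 0.01 and 0.024 m and linear speed of each of wheel_a, wheel_b, stopper_a, stopper_b, gauge below 0.02 m/s); the robot touches nothing.
It fails at once if the amber vial is moved more than 20 mm or tipped over (distance of vial from where it was at the start of the episode above 0.02 m or angle between vial's own z axis and vertical above 0.5 rad).
It also fails if it takes over 109 s, if anything falls off the work surface, if the arm or the gripper's body presses on something with over 40 N, if the wrist force passes 120 N, or if a joint passes its speed limit or range.

## Working session

There is one attempt and no reset: what is moved stays moved. The work goes in short steps, Python scripts to look and compute and a tool call to move; the robot and the scene stay as the last step left them, time stands still between calls to the robot, and variables do not carry over. Pictures are saved under pics/ and viewed, and the job is handed in when it is done.

Besides the shell and the picture viewer there is one more tool, called after ">>>" by a JSON object that holds its "api" and its "payload", one argument or row to a line. jog_arm: Moves the arm, as the interface text tells. Its arguments: {"type":"object","properties":{"plan":{"type":"array","items":{"type":"array","items":{"type":"number"}}},"hand":{"type":"number"},"force":{"type":"number"}},"required":["plan"]}

```bash
mkdir -p pics; python3 - <<'E'
from workcell import *
import cv2, numpy as np
s=get_state(); print({k:np.round(v,3).tolist() for k,v in s.items()})
try: print(hold_point_z)
except Exception as e: print(e)
for n in ("scene","top"):
    im=read_camera(n); cv2.imwrite(f"pics/{n}0.png",im[:,:,::-1]); c=calibration(n); print(n,np.round(c["K"],1).tolist(),np.round(c["world_to_cam"],3).tolist())
E
```

```text
{'clock': 0.0, 'joint_pos': [-1.344, 0.314, 0.045, 1.304, 0.0, 1.431], 'qvel': [0.001, 0.0, 0.001, -0.0, 0.0, 0.001], 'tau': [0.0, -48.063, 29.853, 0.02, -0.0, 0.0], 'tcp_pos': [0.206, -0.536, 0.23], 'orientation': [-0.001, 0.983, 0.182, -0.0], 'wrist_force': [0.207, 0.085, 1.139], 'ft_torque': [-0.059, 0.011, -0.016], 'finger_gap': 0.085}
0.0187
scene [[361.0, 0.0, 316.4], [0.0, 361.0, 196.3], [0.0, 0.0, 1.0]] [[-0.003, 1.0, -0.004, 0.017], [0.689, -0.001, -0.724, -0.305], [-0.724, -0.005, -0.689, 1.178], [0.0, 0.0, 0.0, 1.0]]
top [[495.5, 0.0, 321.7], [0.0, 495.5, 202.2], [0.0, 0.0, 1.0]] [[-0.024, -1.0, -0.016, 0.024], [-0.997, 0.025, -0.069, 0.505], [0.07, 0.014, -0.997, 1.147], [0.0, 0.0, 0.0, 1.0]]
```

View pics/top0.png

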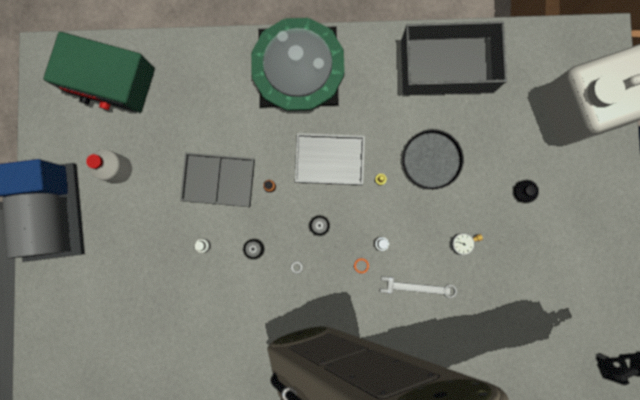

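View pics/scene0.png

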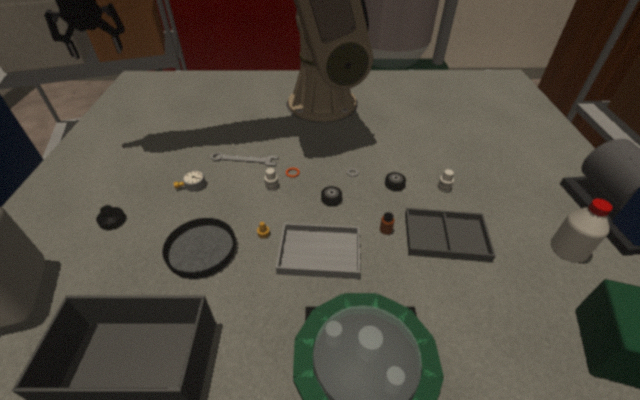

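The top view shows the box at (218,180), vial (270,186), pan (330,159) and dish (432,159). The stoppers are at (202,246) and (382,244), the wheels at (253,249) and (319,226), and the gauge at (462,244) with its stem to the right. Next I'll measure each one.

```bash
cat > h.py <<'E'
import numpy as np, cv2
from workcell import calibration
def ray(cal,u,v,z):
    K=cal["K"];T=np.array(cal["world_to_cam"]);R=T[:3,:3];t=T[:3,3]
    c=-R.T@t; d=R.T@np.linalg.solve(np.array(K),[u,v,1.]); return c+d*(z-c[2])/d[2]
def proj(cal,p):
    q=np.array(cal["K"])@(np.array(cal["world_to_cam"])@np.r_[p,1])[:3]; return q[:2]/q[2]
E
python3 - <<'E'
from h import *
im=cv2.imread("pics/top0.png")
c=calibration("top")
crop=im[120:300,170:500]; cv2.imwrite("pics/crop0.png",cv2.resize(crop,None,fx=2.4,fy=2.4,interpolation=cv2.INTER_CUBIC))
hsv=cv2.cvtColor(im,cv2.COLOR_BGR2HSV); V=hsv[...,2];S=hsv[...,1]
print("table V",V[215:220,420:440].mean(), S[215:220,420:440].mean())
def comps(m,name,box,amin=20):
    mm=np.zeros_like(m,dtype=np.uint8); x0,y0,x1,y1=box; mm[y0:y1,x0:x1]=m[y0:y1,x0:x1]
    n,l,st,ce=cv2.connectedComponentsWithStats(mm)
    for i in range(1,n):
        if st[i,4]>amin:
            r=cv2.minAreaRect(np.argwhere(l==i)[:,::-1].astype(np.float32))
            print(name,st[i].tolist(),np.round(ce[i],1), np.round(r[0],1),np.round(r[1],1),round(r[2],1))
B=(170,120,510,280)
comps(V<70,"dark",B); comps(V>150,"bright",B); comps((S>110)&(V>60),"col",B,8)
E
```

```text
table V 139.74 18.06
dark [402, 130, 61, 59, 544] [434.1 156.8] [432. 159.] [58. 60.] 90.0
dark [182, 155, 7, 43, 66] [184.8 176.2] [184.8 176. ] [ 1.7 42.4] 6.3
dark [265, 182, 7, 6, 36] [267.9 184.6] [268.  184.5] [5. 6.] 90.0
dark [309, 216, 20, 20, 128] [318.3 225.4] [318.5 225.5] [19. 19.] 90.0
dark [243, 239, 21, 20, 139] [254.  248.3] [253.3 248.3] [19.1 19.8] 45.0
bright [294, 132, 72, 52, 3194] [329.5 158.8] [329.7 157.6] [70.  49.7] 2.1
bright [375, 173, 13, 12, 108] [381.4 178.2] [381.  178.5] [11. 12.] 90.0
bright [315, 221, 9, 9, 52] [318.9 225.1] [319. 225.] [8. 8.] 90.0
bright [454, 233, 30, 23, 408] [465.4 243.1] [466.6 240.7] [21.5 28.6] 39.8
bright [376, 236, 15, 16, 165] [383.  243.7] [382.5 243.5] [14.1 14.1] 45.0
bright [194, 239, 15, 15, 152] [200.3 245.6] [200.8 245.3] [14.1 13.4] 45.0
bright [249, 245, 8, 8, 36] [252.4 248.7] [252.5 248.5] [7. 7.] 90.0
bright [354, 258, 16, 16, 140] [361.5 265.5] [361.5 265.5] [15. 15.] 90.0
bright [290, 261, 13, 13, 81] [296.2 266.8] [296. 267.] [11.3 11.3] 45.0
bright [382, 277, 12, 3, 33] [387.4 278.1] [387.5 278. ] [ 2. 11.] 90.0
col [375, 174, 11, 11, 84] [380.2 178.8] [380.  178.5] [9.2 9.2] 45.0
col [264, 181, 11, 11, 51] [270.3 186.8] [269.8 186.3] [ 8.5 10.6] 45.0
col [474, 235, 8, 6, 41] [477.6 237.5] [477.5 237.5] [5. 7.] 90.0
col [354, 258, 15, 15, 92] [361.1 265.1] [361. 265.] [14. 14.] 90.0
```

View pics/crop0.png

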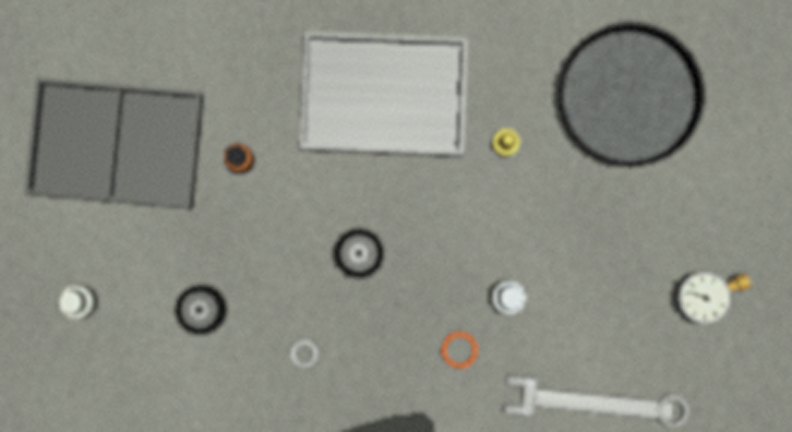

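```bash
python3 - <<'E'
from h import *
im=cv2.imread("pics/scene0.png")
cv2.imwrite("pics/scrop0.png",cv2.resize(im[140:290,150:510],None,fx=2.2,fy=2.2,interpolation=cv2.INTER_CUBIC))
c=calibration("top")
P=lambda a,b,z:np.round(ray(c,170+(a+.5)/2.4-.5,120+(b+.5)/2.4-.5,z),4)
for n,a,b,z in [("wheel_a",200,309,.022),("wheel_b",358,253,.022),("stA top",70,301,.05),("stA grip",77,301,.03),("stB top",510,297,.05),("stB grip",508,297,.03),("gauge",704,297,.026),("stem tip",748,281,.013),("vial cap",238,156,.046),("vial body",240,159,.03),("dish",630,95,.022),("brass",507,141,.03)]:
    print(n,P(a,b,z))
for n,q in [("pan",[(307,33),(467,39),(464,157),(300,150)]),("box",[(39,81),(203,94),(192,209),(28,193)])]:
    w=np.array([P(a,b,.022) for a,b in q])
    print(n,w.mean(0), [np.round(np.linalg.norm(w[i]-w[(i+1)%4]),3) for i in range(4)], "yaw of long edge", [np.round(np.degrees(np.arctan2(*(w[i]-w[j])[[0,1]])),1) for i,j in ((0,1),(3,2))])
    print(w[:,:2].tolist())
E
```

```text
wheel_a [0.4011 0.1741 0.022 ]
wheel_b [0.4517 0.0193 0.022 ]
stA top [0.4122 0.2935 0.05  ]
stA grip [0.4119 0.2919 0.03  ]
stB top [ 0.4059 -0.124   0.05  ]
stB grip [ 0.4057 -0.1242  0.03  ]
gauge [ 0.401  -0.3129  0.026 ]
stem tip [ 0.4153 -0.3597  0.013 ]
vial cap [0.547  0.1317 0.046 ]
vial body [0.5457 0.1317 0.03  ]
dish [ 0.5995 -0.2506  0.022 ]
brass [ 0.5565 -0.1281  0.03  ]
pan [ 0.60645 -0.01035  0.022  ] [np.float64(0.158), np.float64(0.117), np.float64(0.161), np.float64(0.116)] yaw of long edge [np.float64(3.7), np.float64(4.0)]
[[0.6697, 0.0644], [0.6594, -0.093], [0.5428, -0.0865], [0.5539, 0.0737]]
box [0.564525 0.254975 0.022   ] [np.float64(0.163), np.float64(0.114), np.float64(0.162), np.float64(0.111)] yaw of long edge [np.float64(6.1), np.float64(7.0)]
[[0.6291, 0.33], [0.6118, 0.168], [0.4987, 0.1805], [0.5185, 0.3414]]
```

View pics/scrop0.png

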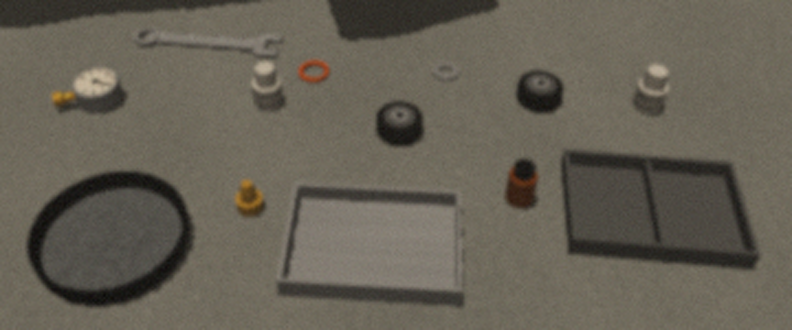

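```bash
python3 - <<'E'
from h import *
c=calibration("top");s=calibration("scene")
S=lambda a,b,z:np.round(ray(s,150+(a+.5)/2.2-.5,140+(b+.5)/2.2-.5,z),4)
for n,a,b,z in [("wheel_a",541,82,.022),("wheel_b",401,113,.022),("stA top",656,70,.05),("stB top",265,68,.05),("gauge",96,83,.026),("vialcap",525,165,.046)]: print(n,S(a,b,z))
for z in (0,.05,.1,.15,.2): print(z,ray(c,297,110,z)[:2],ray(s,368,294,z)[:2])
E
```

```text
wheel_a [0.3982 0.1759 0.022 ]
wheel_b [0.4482 0.0206 0.022 ]
stA top [0.4115 0.2917 0.05  ]
stB top [ 0.4075 -0.1243  0.05  ]
gauge [ 0.4039 -0.3118  0.026 ]
vialcap [0.5465 0.1341 0.046 ]
0 [0.73184065 0.06597948] [0.70445203 0.08040884]
0.05 [0.71880095 0.06298965] [0.73482382 0.07262788]
0.1 [0.70576124 0.05999982] [0.7651956  0.06484692]
0.15 [0.69272154 0.05700999] [0.79556738 0.05706596]
0.2 [0.67968184 0.05402016] [0.82593916 0.049285  ]
```

>>> {"api": "jog_arm", "payload": {
  "plan": [
    [0.0195, 0.0223, -0.008, 0, 0, 8.5],
    [0.0195, 0.0223, -0.008, 0, 0, 8.5],
    [0.0195, 0.0223, -0.008, 0, 0, 8.5],
    [0.0195, 0.0223, -0.008, 0, 0, 8.5],
    [0.0195, 0.0223, -0.008, 0, 0, 8.5],
    [0.0195, 0.0223, -0.008, 0, 0, 8.5],
    [0.0195, 0.0223, -0.008, 0, 0, 8.5],
    [0.0195, 0.0223, -0.008, 0, 0, 8.5],
    [0.0195, 0.0223, -0.008, 0, 0, 8.5],
    [0.0195, 0.0223, -0.008, 0, 0, 8.5]
  ],
  "hand": 0.8,
  "force": 40
}}

```text
clock: 1.1
tcp_pos: [0.4017, -0.3126, 0.1507]
orientation: [-0.0, 0.599, 0.801, 0.0]
wrist_force: [-0.8, -0.2, -0.4]
finger_gap: 0.0683
```

```bash
python3 - <<'E'
from h import *
from workcell import *
c=calibration("wrist"); im=read_camera("wrist"); cv2.imwrite("pics/w1.png",im[:,:,::-1])
print(np.round(proj(c,[.4025,-.3125,.026]),1),np.round(proj(c,[.4165,-.359,.013]),1))
E
```

```text
[317.6 188.1] [317.9 234.3]
```

View pics/w1.png

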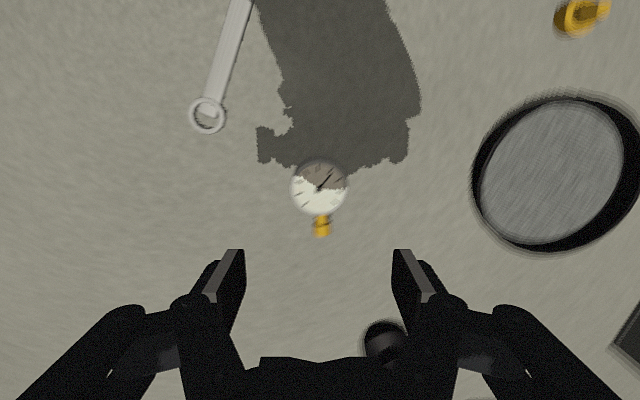

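The gauge dial is at (320,187) in the wrist view against a prediction of (318,188), and the stem is aligned. I'll descend and grip.

>>> {"api": "jog_arm", "payload": {
  "plan": [
    [0.001, 0, -0.02, 0, 0, 0],
    [0, 0, -0.025, 0, 0, 0],
    [0, 0, -0.025, 0, 0, 0],
    [0, 0, -0.025, 0, 0, 0],
    [0, 0, -0.02, 0, 0, 0],
    [0, 0, -0.015, 0, 0, 0],
    [0, 0, -0.01, 0, 0, 0],
    [0, 0, -0.006, 0, 0, 0],
    [0, 0, 0, 0, 0, 0],
    [0, 0, 0, 0, 0, 0]
  ]
}}

```text
clock: 2.15
tcp_pos: [0.4025, -0.3141, 0.0058]
orientation: [0.0, 0.602, 0.799, -0.0]
wrist_force: [0.1, -0.3, -0.5]
finger_gap: 0.0683
```

>>> {"api": "jog_arm", "payload": {
  "plan": [
    [0, 0, 0, 0, 0, 0],
    [0, 0, 0, 0, 0, 0],
    [0, 0, 0, 0, 0, 0],
    [0, 0, 0, 0, 0, 0],
    [0, 0, 0, 0, 0, 0],
    [0, 0, 0, 0, 0, 0],
    [0, 0, 0, 0, 0, 0],
    [0, 0, 0, 0, 0, 0],
    [0, 0, 0.01, 0, 0, 0],
    [0, 0, 0.02, 0, 0, 0]
  ],
  "hand": 0,
  "force": 40
}}

```text
clock: 3.15
tcp_pos: [0.4012, -0.3126, 0.0348]
orientation: [-0.002, 0.602, 0.799, 0.0]
wrist_force: [0.4, -0.0, -1.6]
finger_gap: 0.0485
```

>>> {"api": "jog_arm", "payload": {
  "plan": [
    [0, 0, 0.03, 0, 0, 0],
    [0.022, 0.007, 0.025, 0, 0, 0],
    [0.022, 0.007, 0, 0, 0, 0],
    [0.022, 0.007, 0, 0, 0, 0],
    [0.022, 0.007, 0, 0, 0, 0],
    [0.022, 0.007, 0, 0, 0, 0],
    [0.022, 0.007, 0, 0, 0, 0],
    [0.022, 0.007, 0, 0, 0, 0],
    [0.022, 0.007, 0, 0, 0, 0],
    [0.022, 0.006, 0, 0, 0, 0]
  ]
}}

```text
clock: 4.15
tcp_pos: [0.6009, -0.2511, 0.0907]
orientation: [-0.0, 0.602, 0.799, 0.0]
wrist_force: [-0.6, -0.1, -1.6]
finger_gap: 0.0484
```

>>> {"api": "jog_arm", "payload": {
  "plan": [
    [0, 0, -0.02, 0, 0, 0],
    [0, 0, -0.02, 0, 0, 0],
    [0, 0, -0.015, 0, 0, 0],
    [0, 0, -0.01, 0, 0, 0],
    [0, 0, -0.008, 0, 0, 0],
    [0, 0, -0.004, 0, 0, 0],
    [0, 0, 0, 0, 0, 0],
    [0, 0, 0, 0, 0, 0],
    [0, 0, 0, 0, 0, 0],
    [0, 0, 0, 0, 0, 0]
  ]
}}

```text
clock: 5.15
tcp_pos: [0.6006, -0.2521, 0.014]
orientation: [0.001, 0.602, 0.799, 0.0]
wrist_force: [0.0, -0.0, -1.9]
finger_gap: 0.0486
```

>>> {"api": "jog_arm", "payload": {
  "plan": [
    [0, 0, -0.002, 0, 0, 0],
    [0, 0, -0.0015, 0, 0, 0],
    [0, 0, 0, 0, 0, 0],
    [0, 0, 0, 0, 0, 0],
    [0, 0, 0, 0, 0, 0],
    [0, 0, 0, 0, 0, 0],
    [0, 0, 0, 0, 0, 0],
    [0, 0, 0, 0, 0, 0],
    [0, 0, 0, 0, 0, 0],
    [0, 0, 0, 0, 0, 0]
  ]
}}

```text
clock: 6.15
tcp_pos: [0.6004, -0.2519, 0.0105]
orientation: [0.0, 0.602, 0.799, 0.0]
wrist_force: [-2.2, 1.9, 5.5]
finger_gap: 0.0485
```

>>> {"api": "jog_arm", "payload": {
  "plan": [
    [0, 0, 0, 0, 0, 0],
    [0, 0, 0, 0, 0, 0],
    [0, 0, 0, 0, 0, 0],
    [0, 0, 0, 0, 0, 0],
    [0, 0, 0.01, 0, 0, 0],
    [0, 0, 0.025, 0, 0, 0],
    [0, 0, 0.03, 0, 0, 0],
    [0, 0, 0.025, 0, 0, 0],
    [0, 0, 0, 0, 0, 0],
    [0, 0, 0, 0, 0, 0]
  ],
  "hand": 0.75
}}

```text
clock: 7.15
tcp_pos: [0.6008, -0.2521, 0.1011]
orientation: [0.001, 0.602, 0.799, 0.0]
wrist_force: [-1.0, -0.4, -1.3]
finger_gap: 0.064
```

```bash
python3 - <<'E'
from h import *
from workcell import *
im=read_camera("wrist"); cv2.imwrite("pics/w2.png",im[:,:,::-1])
E
```

```text
(no output)
```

View pics/w2.png

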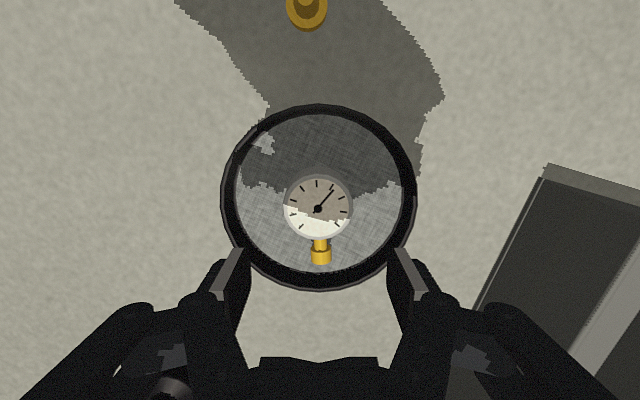

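The gauge sits face up near the dish centre, dial at (318,208) in the wrist view. Next is stopper B.

>>> {"api": "jog_arm", "payload": {
  "plan": [
    [-0.0194, 0.0128, 0, 0, 0, -2.25],
    [-0.0194, 0.0128, 0, 0, 0, -2.25],
    [-0.0194, 0.0128, 0, 0, 0, -2.25],
    [-0.0194, 0.0128, 0, 0, 0, -2.25],
    [-0.0194, 0.0128, 0, 0, 0, -2.25],
    [-0.0194, 0.0128, 0, 0, 0, -2.25],
    [-0.0194, 0.0128, 0, 0, 0, -2.25],
    [-0.0194, 0.0128, 0, 0, 0, -2.25],
    [-0.0194, 0.0128, 0, 0, 0, -2.25],
    [-0.0194, 0.0128, 0, 0, 0, -2.25]
  ],
  "hand": 0.65
}}

```text
clock: 8.2
tcp_pos: [0.4043, -0.1227, 0.0985]
orientation: [-0.001, 0.747, 0.665, -0.0]
wrist_force: [0.6, -0.1, 0.3]
finger_gap: 0.0557
```

```bash
python3 - <<'E'
from h import *
from workcell import *
c=calibration("wrist"); im=read_camera("wrist"); cv2.imwrite("pics/w3.png",im[:,:,::-1])
print(np.round(proj(c,[.4065,-.124,.05]),1),np.round(get_state()["tcp_pos"],4))
E
```

```text
[320.1 223.5] [ 0.4003 -0.1201  0.0979]
```

View pics/w3.png

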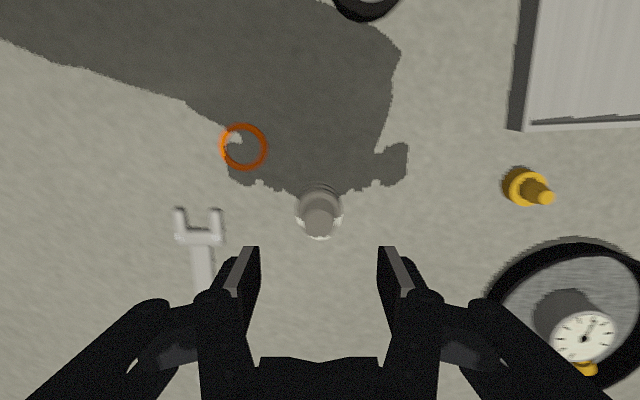

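>>> {"api": "jog_arm", "payload": {
  "plan": [
    [0, 0, 0, 0, 0, 0],
    [0, 0, 0, 0, 0, 0],
    [0, 0, 0, 0, 0, 0],
    [0, 0, 0, 0, 0, 0],
    [0, 0, 0, 0, 0, 0],
    [0, 0, 0, 0, 0, 0],
    [0, 0, 0, 0, 0, 0],
    [0, 0, 0, 0, 0, 0],
    [0, 0, 0, 0, 0, 0],
    [0, 0, 0, 0, 0, 0]
  ]
}}

```text
clock: 9.25
tcp_pos: [0.4062, -0.1238, 0.0998]
orientation: [0.0, 0.746, 0.666, 0.0]
wrist_force: [0.2, -0.3, 0.6]
finger_gap: 0.0555
```

>>> {"api": "jog_arm", "payload": {
  "plan": [
    [0, 0, -0.015, 0, 0, 0],
    [0, 0, -0.02, 0, 0, 0],
    [0, 0, -0.02, 0, 0, 0],
    [0, 0, -0.018, 0, 0, 0],
    [0, 0, -0.012, 0, 0, 0],
    [0, 0, -0.007, 0, 0, 0],
    [0, 0, -0.003, 0, 0, 0],
    [0, 0, 0, 0, 0, 0],
    [0, 0, 0, 0, 0, 0],
    [0, 0, 0, 0, 0, 0]
  ]
}}

```text
clock: 10.25
tcp_pos: [0.4068, -0.1241, 0.0054]
orientation: [0.001, 0.746, 0.666, 0.0]
wrist_force: [0.0, 0.0, 0.1]
finger_gap: 0.0555
```

>>> {"api": "jog_arm", "payload": {
  "plan": [
    [0, 0, 0, 0, 0, 0],
    [0, 0, 0, 0, 0, 0],
    [0, 0, 0, 0, 0, 0],
    [0, 0, 0, 0, 0, 0],
    [0, 0, 0, 0, 0, 0],
    [0, 0, 0, 0, 0, 0],
    [0, 0, 0, 0, 0, 0],
    [0, 0, 0, 0, 0, 0],
    [0, 0, 0.01, 0, 0, 0],
    [0, 0, 0.02, 0, 0, 0]
  ],
  "hand": 0,
  "force": 40
}}

```text
clock: 11.25
tcp_pos: [0.4049, -0.1231, 0.0344]
orientation: [-0.001, 0.746, 0.666, -0.001]
wrist_force: [0.9, 0.0, -1.1]
finger_gap: 0.0308
```

>>> {"api": "jog_arm", "payload": {
  "plan": [
    [0, 0, 0.03, 0, 0, 0],
    [0, 0.01, 0.03, 0, 0, 0],
    [0.01, 0.025, 0.025, 0, 0, 0],
    [0.013, 0.03, 0, 0, 0, 0],
    [0.015, 0.033, 0, 0, 0, 0],
    [0.015, 0.033, 0, 0, 0, 0],
    [0.015, 0.033, 0, 0, 0, 0],
    [0.015, 0.033, 0, 0, 0, 0],
    [0.015, 0.033, 0, 0, 0, 0],
    [0.015, 0.033, 0, 0, 0, 0]
  ]
}}

```text
clock: 12.25
tcp_pos: [0.5195, 0.1407, 0.1203]
orientation: [0.0, 0.746, 0.666, 0.0]
wrist_force: [2.1, -0.7, 0.1]
finger_gap: 0.0307
```

>>> {"api": "jog_arm", "payload": {
  "plan": [
    [0.015, 0.03, 0, 0, 0, 0],
    [0.012, 0.022, 0, 0, 0, 0],
    [0.0085, 0.015, 0, 0, 0, 0],
    [0.005, 0.007, 0, 0, 0, 0],
    [0, 0.002, -0.015, 0, 0, 0],
    [0, 0, -0.02, 0, 0, 0],
    [0, 0, -0.015, 0, 0, 0],
    [0, 0, -0.01, 0, 0, 0],
    [0, 0, 0, 0, 0, 0],
    [0, 0, 0, 0, 0, 0]
  ]
}}

```text
clock: 13.25
tcp_pos: [0.5598, 0.215, 0.0603]
orientation: [0.0, 0.746, 0.666, 0.0]
wrist_force: [1.1, -0.3, 0.1]
finger_gap: 0.0302
```

>>> {"api": "jog_arm", "payload": {
  "plan": [
    [0, 0, -0.012, 0, 0, 0],
    [0, 0, -0.015, 0, 0, 0],
    [0, 0, -0.01, 0, 0, 0],
    [0, 0, -0.006, 0, 0, 0],
    [0, 0, -0.003, 0, 0, 0],
    [0, 0, -0.002, 0, 0, 0],
    [0, 0, -0.0015, 0, 0, 0],
    [0, 0, -0.001, 0, 0, 0],
    [0, 0, 0, 0, 0, 0],
    [0, 0, 0, 0, 0, 0]
  ]
}}

```text
clock: 14.25
tcp_pos: [0.5599, 0.2153, 0.0096]
orientation: [0.0, 0.746, 0.666, 0.0]
wrist_force: [0.2, -0.3, -0.6]
finger_gap: 0.0305
```

>>> {"api": "jog_arm", "payload": {
  "plan": [
    [0, 0, 0, 0, 0, 0],
    [0, 0, 0, 0, 0, 0],
    [0, 0, 0, 0, 0, 0],
    [0, 0, 0, 0, 0, 0],
    [0, 0, 0, 0, 0, 0],
    [0, 0, 0.01, 0, 0, 0],
    [0, 0, 0.025, 0, 0, 0],
    [0, 0, 0.03, 0, 0, 0],
    [0, 0, 0.025, 0, 0, 0],
    [0, 0, 0.01, 0, 0, 0]
  ],
  "hand": 0.65
}}

```text
clock: 15.25
tcp_pos: [0.5615, 0.2156, 0.1129]
orientation: [0.001, 0.746, 0.666, 0.002]
wrist_force: [0.0, -0.6, -1.0]
finger_gap: 0.0553
```

>>> {"api": "jog_arm", "payload": {
  "plan": [
    [-0.01, 0.005, 0, 0, 0, 0],
    [-0.02, 0.0105, 0, 0, 0, 0],
    [-0.025, 0.013, 0, 0, 0, 0],
    [-0.027, 0.0145, 0, 0, 0, 0],
    [-0.025, 0.013, 0, 0, 0, 0],
    [-0.02, 0.0105, 0, 0, 0, 0],
    [-0.0145, 0.008, -0.005, 0, 0, 0],
    [-0.006, 0.003, -0.005, 0, 0, 0],
    [0, 0, 0, 0, 0, 0],
    [0, 0, 0, 0, 0, 0]
  ]
}}

```text
clock: 16.25
tcp_pos: [0.4126, 0.2925, 0.0988]
orientation: [0.0, 0.746, 0.666, -0.0]
wrist_force: [0.6, 0.4, 0.1]
finger_gap: 0.0558
```

```bash
python3 - <<'E'
from h import *
from workcell import *
c=calibration("wrist"); im=read_camera("wrist"); cv2.imwrite("pics/w4.png",im[:,:,::-1])
print(np.round(proj(c,[.412,.2925,.05]),1),np.round(get_state()["tcp_pos"],4))
E
```

```text
[315.3 221.8] [0.413  0.2925 0.0991]
```

View pics/w4.png

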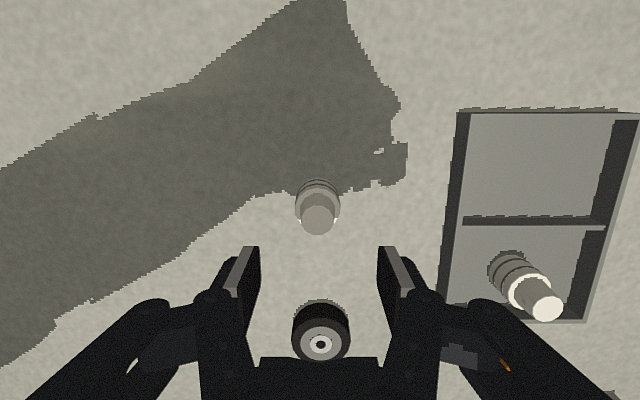

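The stopper plug is at (317,220), about as predicted. Stopper B stands in its bay. I'll pick stopper A.

>>> {"api": "jog_arm", "payload": {
  "plan": [
    [0, 0, -0.015, 0, 0, 0],
    [0, 0, -0.02, 0, 0, 0],
    [0, 0, -0.02, 0, 0, 0],
    [0, 0, -0.018, 0, 0, 0],
    [0, 0, -0.012, 0, 0, 0],
    [0, 0, -0.006, 0, 0, 0],
    [0, 0, -0.0025, 0, 0, 0],
    [0, 0, 0, 0, 0, 0],
    [0, 0, 0, 0, 0, 0],
    [0, 0, 0, 0, 0, 0]
  ]
}}

```text
clock: 17.3
tcp_pos: [0.4128, 0.293, 0.0065]
orientation: [0.0, 0.746, 0.666, 0.001]
wrist_force: [0.1, -0.7, -0.3]
finger_gap: 0.0557
```

>>> {"api": "jog_arm", "payload": {
  "plan": [
    [0, 0, 0, 0, 0, 0],
    [0, 0, 0, 0, 0, 0],
    [0, 0, 0, 0, 0, 0],
    [0, 0, 0, 0, 0, 0],
    [0, 0, 0, 0, 0, 0],
    [0, 0, 0, 0, 0, 0],
    [0, 0, 0, 0, 0, 0],
    [0, 0, 0, 0, 0, 0],
    [0, 0, 0.01, 0, 0, 0],
    [0, 0, 0.02, 0, 0, 0]
  ],
  "hand": 0,
  "force": 40
}}

```text
clock: 18.3
tcp_pos: [0.4107, 0.2919, 0.0351]
orientation: [-0.0, 0.746, 0.666, -0.002]
wrist_force: [0.1, 0.9, -0.5]
finger_gap: 0.0304
```

>>> {"api": "jog_arm", "payload": {
  "plan": [
    [0, 0, 0.025, 0, 0, 0],
    [0.01, 0, 0.025, 0, 0, 0],
    [0.02, 0.001, 0.01, 0, 0, 0],
    [0.025, 0.001, 0, 0, 0, 0],
    [0.027, 0.001, 0, 0, 0, 0],
    [0.025, 0, 0, 0, 0, 0],
    [0.023, 0, 0, 0, 0, 0],
    [0.016, 0, 0, 0, 0, 0],
    [0.0085, 0, 0, 0, 0, 0],
    [0.002, 0, 0, 0, 0, 0]
  ]
}}

```text
clock: 19.3
tcp_pos: [0.5692, 0.2955, 0.0957]
orientation: [-0.0, 0.746, 0.666, -0.0]
wrist_force: [-0.7, -0.5, -0.6]
finger_gap: 0.0303
```

>>> {"api": "jog_arm", "payload": {
  "plan": [
    [0, 0, -0.015, 0, 0, 0],
    [0, 0, -0.02, 0, 0, 0],
    [0, 0, -0.018, 0, 0, 0],
    [0, 0, -0.014, 0, 0, 0],
    [0, 0, -0.009, 0, 0, 0],
    [0, 0, -0.005, 0, 0, 0],
    [0, 0, -0.002, 0, 0, 0],
    [0, 0, -0.001, 0, 0, 0],
    [0, 0, 0, 0, 0, 0],
    [0, 0, 0, 0, 0, 0]
  ]
}}

```text
clock: 20.3
tcp_pos: [0.5692, 0.2958, 0.0125]
orientation: [0.0, 0.746, 0.666, 0.001]
wrist_force: [0.5, -0.8, -0.2]
finger_gap: 0.0304
```

Lower by 2 mm, release and rise.

>>> {"api": "jog_arm", "payload": {
  "plan": [
    [0, 0, -0.001, 0, 0, 0],
    [0, 0, -0.001, 0, 0, 0],
    [0, 0, 0, 0, 0, 0],
    [0, 0, 0, 0, 0, 0],
    [0, 0, 0, 0, 0, 0],
    [0, 0, 0, 0, 0, 0],
    [0, 0, 0, 0, 0, 0],
    [0, 0, 0, 0, 0, 0],
    [0, 0, 0, 0, 0, 0],
    [0, 0, 0, 0, 0, 0]
  ]
}}

```text
clock: 21.3
tcp_pos: [0.569, 0.2958, 0.0105]
orientation: [0.0, 0.746, 0.666, 0.0]
wrist_force: [-0.6, -0.8, 5.8]
finger_gap: 0.0301
```

>>> {"api": "jog_arm", "payload": {
  "plan": [
    [0, 0, 0, 0, 0, 0],
    [0, 0, 0, 0, 0, 0],
    [0, 0, 0, 0, 0, 0],
    [0, 0, 0, 0, 0, 0],
    [0, 0, 0, 0, 0, 0],
    [0, 0, 0.01, 0, 0, 0],
    [0, 0, 0.025, 0, 0, 0],
    [0, 0, 0.03, 0, 0, 0],
    [0, 0, 0.025, 0, 0, 0],
    [0, 0, 0.01, 0, 0, 0]
  ],
  "hand": 0.65
}}

```text
clock: 22.3
tcp_pos: [0.5704, 0.2964, 0.1136]
orientation: [0.001, 0.746, 0.666, 0.003]
wrist_force: [0.7, -0.2, 0.1]
finger_gap: 0.0555
```

>>> {"api": "jog_arm", "payload": {
  "plan": [
    [-0.01, -0.007, 0, 0, 0, 0.5],
    [-0.02, -0.014, 0, 0, 0, 0.5],
    [-0.027, -0.02, 0, 0, 0, 0.5],
    [-0.03, -0.022, 0, 0, 0, 0.5],
    [-0.03, -0.021, 0, 0, 0, 0.5],
    [-0.026, -0.019, 0, 0, 0, 0],
    [-0.018, -0.013, -0.01, 0, 0, 0],
    [-0.008, -0.005, -0.005, 0, 0, 0],
    [0, 0, 0, 0, 0, 0],
    [0, 0, 0, 0, 0, 0]
  ],
  "hand": 0.8
}}

```text
clock: 23.3
tcp_pos: [0.4009, 0.1751, 0.0951]
orientation: [0.0, 0.731, 0.682, 0.001]
wrist_force: [0.1, -0.6, 1.4]
finger_gap: 0.0682
```

```bash
python3 - <<'E'
from h import *
from workcell import *
c=calibration("wrist"); im=read_camera("wrist"); cv2.imwrite("pics/w5.png",im[:,:,::-1])
print(np.round(proj(c,[.400,.175,.022]),1),np.round(get_state()["tcp_pos"],4))
E
```

```text
[314.9 209. ] [0.4013 0.1753 0.0953]
```

View pics/w5.png

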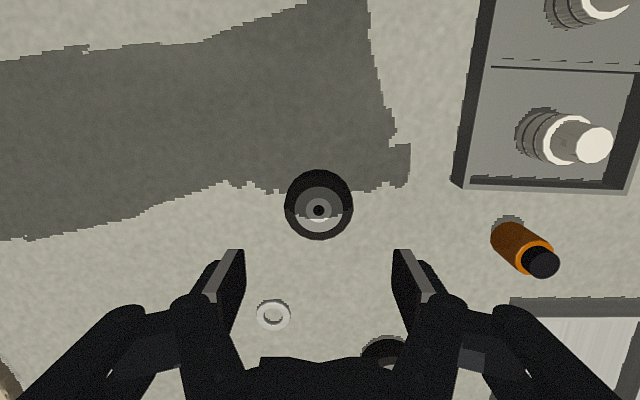

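Wheel A is centred at (319,210), and both stoppers stand in their bays. Descending.

>>> {"api": "jog_arm", "payload": {
  "plan": [
    [0, 0, -0.015, 0, 0, 0],
    [0, 0, -0.02, 0, 0, 0],
    [0, 0, -0.02, 0, 0, 0],
    [0, 0, -0.017, 0, 0, 0],
    [0, 0, -0.01, 0, 0, 0],
    [0, 0, -0.006, 0, 0, 0],
    [0, 0, -0.0025, 0, 0, 0],
    [0, 0, 0, 0, 0, 0],
    [0, 0, 0, 0, 0, 0],
    [0, 0, 0, 0, 0, 0]
  ]
}}

```text
clock: 24.35
tcp_pos: [0.4003, 0.1748, 0.0049]
orientation: [0.0, 0.731, 0.682, 0.001]
wrist_force: [0.1, 0.1, -0.4]
finger_gap: 0.0684
```

>>> {"api": "jog_arm", "payload": {
  "plan": [
    [0, 0, 0, 0, 0, 0],
    [0, 0, 0, 0, 0, 0],
    [0, 0, 0, 0, 0, 0],
    [0, 0, 0, 0, 0, 0],
    [0, 0, 0, 0, 0, 0],
    [0, 0, 0, 0, 0, 0],
    [0, 0, 0, 0, 0, 0],
    [0, 0, 0, 0, 0, 0],
    [0, 0, 0.01, 0, 0, 0],
    [0, 0, 0.02, 0, 0, 0]
  ],
  "hand": 0,
  "force": 40
}}

```text
clock: 25.35
tcp_pos: [0.3983, 0.1744, 0.034]
orientation: [-0.001, 0.731, 0.682, -0.001]
wrist_force: [0.4, 0.2, -1.2]
finger_gap: 0.048
```

>>> {"api": "jog_arm", "payload": {
  "plan": [
    [0, 0, 0.03, 0, 0, 0],
    [0, -0.01, 0.03, 0, 0, 0],
    [0.01, -0.02, 0.015, 0, 0, 0],
    [0.02, -0.03, 0, 0, 0, 0],
    [0.028, -0.03, 0, 0, 0, 0],
    [0.03, -0.025, 0, 0, 0, 0],
    [0.03, -0.015, 0, 0, 0, 0],
    [0.03, -0.01, 0, 0, 0, 0],
    [0.03, -0.0075, 0, 0, 0, 0],
    [0.02, 0, 0, 0, 0, 0]
  ]
}}

```text
clock: 26.35
tcp_pos: [0.5997, 0.0258, 0.1098]
orientation: [0.001, 0.732, 0.681, 0.0]
wrist_force: [-0.2, 0.6, -0.3]
finger_gap: 0.0477
```

>>> {"api": "jog_arm", "payload": {
  "plan": [
    [0.008, 0, 0, 0, 0, 0],
    [0.002, 0, -0.015, 0, 0, 0],
    [0, 0, -0.02, 0, 0, 0],
    [0, 0, -0.02, 0, 0, 0],
    [0, 0, -0.018, 0, 0, 0],
    [0, 0, -0.012, 0, 0, 0],
    [0, 0, -0.008, 0, 0, 0],
    [0, 0, -0.004, 0, 0, 0],
    [0, 0, 0, 0, 0, 0],
    [0, 0, 0, 0, 0, 0]
  ]
}}

```text
clock: 27.35
tcp_pos: [0.6082, 0.0272, 0.0131]
orientation: [0.0, 0.731, 0.682, 0.0]
wrist_force: [-0.1, 1.0, -0.5]
finger_gap: 0.0481
```

>>> {"api": "jog_arm", "payload": {
  "plan": [
    [0, 0, -0.0015, 0, 0, 0],
    [0, 0, -0.0015, 0, 0, 0],
    [0, 0, -0.0008, 0, 0, 0],
    [0, 0, 0, 0, 0, 0],
    [0, 0, 0, 0, 0, 0],
    [0, 0, 0, 0, 0, 0],
    [0, 0, 0, 0, 0, 0],
    [0, 0, 0, 0, 0, 0],
    [0, 0, 0, 0, 0, 0],
    [0, 0, 0, 0, 0, 0]
  ]
}}

```text
clock: 28.35
tcp_pos: [0.608, 0.0272, 0.0091]
orientation: [0.0, 0.731, 0.682, 0.0]
wrist_force: [-0.9, 0.3, 5.8]
finger_gap: 0.0481
```

>>> {"api": "jog_arm", "payload": {
  "plan": [
    [0, 0, 0, 0, 0, 0],
    [0, 0, 0, 0, 0, 0],
    [0, 0, 0, 0, 0, 0],
    [0, 0, 0, 0, 0, 0],
    [0, 0, 0, 0, 0, 0],
    [0, 0, 0.01, 0, 0, 0],
    [0, 0, 0.025, 0, 0, 0],
    [0, 0, 0.03, 0, 0, 0],
    [0, 0, 0.02, 0, 0, 0],
    [0, 0, 0.005, 0, 0, 0]
  ],
  "hand": 0.72
}}

```text
clock: 29.35
tcp_pos: [0.6098, 0.0271, 0.1022]
orientation: [0.002, 0.731, 0.682, 0.002]
wrist_force: [0.6, -1.1, -0.3]
finger_gap: 0.0613
```

>>> {"api": "jog_arm", "payload": {
  "plan": [
    [-0.01, 0, 0, 0, 0, 0],
    [-0.02, -0.001, 0, 0, 0, 0],
    [-0.025, -0.001, 0, 0, 0, 0],
    [-0.028, -0.001, 0, 0, 0, 0],
    [-0.028, -0.001, 0, 0, 0, 0],
    [-0.023, -0.001, 0, 0, 0, 0],
    [-0.016, -0.001, 0, 0, 0, 0],
    [-0.008, -0.001, 0, 0, 0, 0],
    [0, 0, 0, 0, 0, 0],
    [0, 0, 0, 0, 0, 0]
  ],
  "hand": 0.8
}}

```text
clock: 30.35
tcp_pos: [0.45, 0.0202, 0.0983]
orientation: [0.0, 0.731, 0.682, 0.0]
wrist_force: [0.2, -0.0, 0.3]
finger_gap: 0.0681
```

```bash
python3 - <<'E'
from h import *
from workcell import *
c=calibration("wrist"); im=read_camera("wrist"); cv2.imwrite("pics/w6.png",im[:,:,::-1])
print(np.round(proj(c,[.450,.020,.022]),1),np.round(get_state()["tcp_pos"],4))
E
```

```text
[316.2 207.4] [0.4505 0.0201 0.0984]
```

View pics/w6.png

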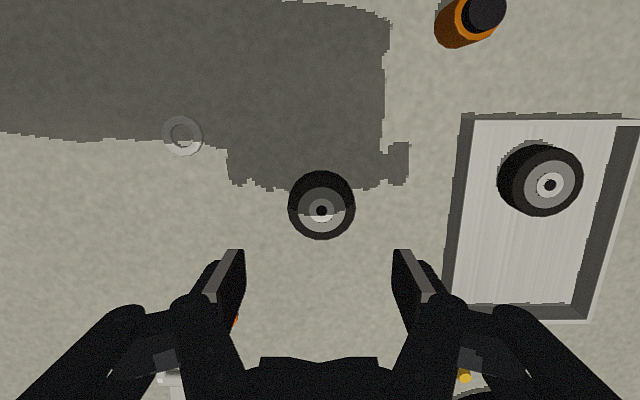

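Wheel A lies flat in the pan, and wheel B is centred at (321,210).

>>> {"api": "jog_arm", "payload": {
  "plan": [
    [0.001, 0, -0.015, 0, 0, 0],
    [0, -0.001, -0.02, 0, 0, 0],
    [0, 0, -0.02, 0, 0, 0],
    [0, 0, -0.018, 0, 0, 0],
    [0, 0, -0.011, 0, 0, 0],
    [0, 0, -0.007, 0, 0, 0],
    [0, 0, -0.0025, 0, 0, 0],
    [0, 0, 0, 0, 0, 0],
    [0, 0, 0, 0, 0, 0],
    [0, 0, 0, 0, 0, 0]
  ]
}}

```text
clock: 31.4
tcp_pos: [0.4514, 0.0191, 0.0057]
orientation: [0.001, 0.731, 0.682, 0.0]
wrist_force: [-0.1, -0.1, 0.2]
finger_gap: 0.0682
```

>>> {"api": "jog_arm", "payload": {
  "plan": [
    [0, 0, 0, 0, 0, 0],
    [0, 0, 0, 0, 0, 0],
    [0, 0, 0, 0, 0, 0],
    [0, 0, 0, 0, 0, 0],
    [0, 0, 0, 0, 0, 0],
    [0, 0, 0, 0, 0, 0],
    [0, 0, 0, 0, 0, 0],
    [0, 0, 0, 0, 0, 0],
    [0, 0, 0.01, 0, 0, 0],
    [0, 0, 0.02, 0, 0, 0]
  ],
  "hand": 0,
  "force": 40
}}

```text
clock: 32.4
tcp_pos: [0.4492, 0.0194, 0.0347]
orientation: [-0.001, 0.731, 0.682, -0.001]
wrist_force: [0.7, 0.1, -1.3]
finger_gap: 0.0481
```

Target (0.604, −0.047): dx 0.153, dy −0.066.

>>> {"api": "jog_arm", "payload": {
  "plan": [
    [0, 0, 0.03, 0, 0, 0],
    [0.005, -0.003, 0.03, 0, 0, 0],
    [0.015, -0.007, 0.01, 0, 0, 0],
    [0.023, -0.01, 0, 0, 0, 0],
    [0.027, -0.012, 0, 0, 0, 0],
    [0.027, -0.012, 0, 0, 0, 0],
    [0.025, -0.01, 0, 0, 0, 0],
    [0.018, -0.008, 0, 0, 0, 0],
    [0.01, -0.004, 0, 0, 0, 0],
    [0.003, 0, 0, 0, 0, 0]
  ]
}}

```text
clock: 33.4
tcp_pos: [0.6043, -0.0472, 0.1051]
orientation: [0.0, 0.731, 0.682, 0.0]
wrist_force: [-0.0, 0.7, -0.9]
finger_gap: 0.0485
```

>>> {"api": "jog_arm", "payload": {
  "plan": [
    [0, 0, -0.015, 0, 0, 0],
    [0, 0, -0.02, 0, 0, 0],
    [0, 0, -0.02, 0, 0, 0],
    [0, 0, -0.018, 0, 0, 0],
    [0, 0, -0.01, 0, 0, 0],
    [0, 0, -0.006, 0, 0, 0],
    [0, 0, -0.003, 0, 0, 0],
    [0, 0, 0, 0, 0, 0],
    [0, 0, 0, 0, 0, 0],
    [0, 0, 0, 0, 0, 0]
  ]
}}

```text
clock: 34.4
tcp_pos: [0.6043, -0.0469, 0.0138]
orientation: [0.001, 0.731, 0.682, 0.0]
wrist_force: [-0.4, -0.2, -0.3]
finger_gap: 0.0482
```

Lower to about 0.010, release and rise, then back off towards the start side so the top camera can see the trays.

>>> {"api": "jog_arm", "payload": {
  "plan": [
    [0, 0, -0.0015, 0, 0, 0],
    [0, 0, -0.0015, 0, 0, 0],
    [0, 0, -0.001, 0, 0, 0],
    [0, 0, 0, 0, 0, 0],
    [0, 0, 0, 0, 0, 0],
    [0, 0, 0, 0, 0, 0],
    [0, 0, 0, 0, 0, 0],
    [0, 0, 0, 0, 0, 0],
    [0, 0, 0, 0, 0, 0],
    [0, 0, 0, 0, 0, 0]
  ]
}}

```text
clock: 35.4
tcp_pos: [0.6039, -0.0468, 0.01]
orientation: [0.0, 0.731, 0.682, 0.0]
wrist_force: [-2.3, 0.3, 6.0]
finger_gap: 0.0482
```

>>> {"api": "jog_arm", "payload": {
  "plan": [
    [0, 0, 0, 0, 0, 0],
    [0, 0, 0, 0, 0, 0],
    [0, 0, 0, 0, 0, 0],
    [0, 0, 0, 0, 0, 0],
    [0, 0, 0, 0, 0, 0],
    [0, 0, 0.01, 0, 0, 0],
    [0, 0, 0.025, 0, 0, 0],
    [0, 0, 0.03, 0, 0, 0],
    [0, 0, 0.03, 0, 0, 0],
    [0, 0, 0.02, 0, 0, 0]
  ],
  "hand": 0.72
}}

```text
clock: 36.4
tcp_pos: [0.6046, -0.047, 0.1272]
orientation: [0.001, 0.731, 0.682, 0.001]
wrist_force: [0.5, -0.1, 1.3]
finger_gap: 0.0615
```

>>> {"api": "jog_arm", "payload": {
  "plan": [
    [-0.01, -0.005, 0.01, 0, 0, 0],
    [-0.02, -0.01, 0.01, 0, 0, 0],
    [-0.025, -0.012, 0.01, 0, 0, 0],
    [-0.03, -0.015, 0.01, 0, 0, 0],
    [-0.03, -0.015, 0.01, 0, 0, 0],
    [-0.03, -0.015, 0.01, 0, 0, 0],
    [-0.03, -0.015, 0.01, 0, 0, 0],
    [-0.02, -0.012, 0, 0, 0, 0],
    [-0.01, -0.006, 0, 0, 0, 0],
    [0, 0, 0, 0, 0, 0]
  ]
}}

```text
clock: 37.4
tcp_pos: [0.3973, -0.1521, 0.1938]
orientation: [-0.0, 0.732, 0.681, -0.0]
wrist_force: [0.9, 0.4, -0.9]
finger_gap: 0.0612
```

```bash
python3 - <<'E'
from h import *
from workcell import *
im=read_camera("top")[:,:,::-1]; cv2.imwrite("pics/topE.png",cv2.resize(im[120:300,170:500],None,fx=2.4,fy=2.4,interpolation=cv2.INTER_CUBIC))
im=read_camera("scene")[:,:,::-1]; cv2.imwrite("pics/sceneE.png",cv2.resize(im[140:290,150:510],None,fx=2.2,fy=2.2,interpolation=cv2.INTER_CUBIC))
print(get_state()["tcp_pos"])
E
```

```text
[ 0.39889591 -0.15174183  0.19382746]
```

View pics/topE.png

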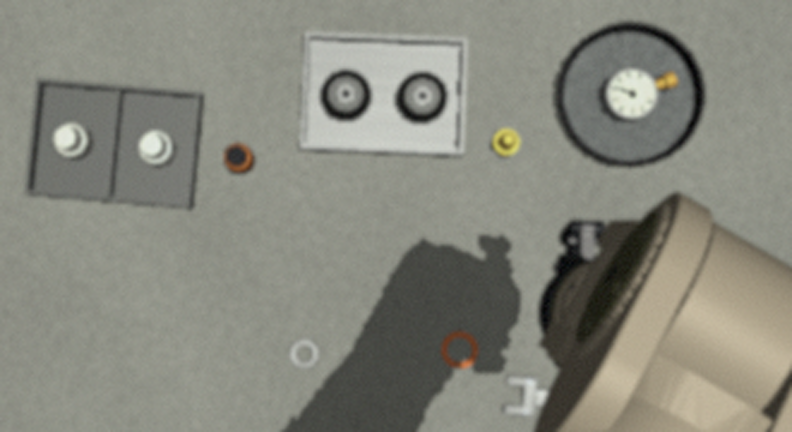

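View pics/sceneE.png

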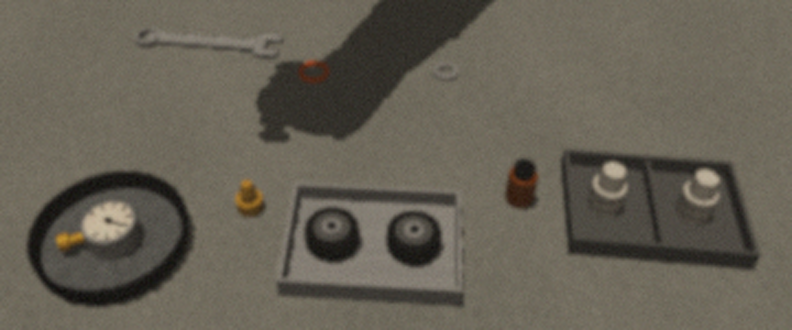

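In both views, each fitting is upright or flat in its own tray. In the top crop the stoppers are at (70,140) and (155,148), the wheels at (346,95) and (422,97), and the gauge at (631,93). The vial is unmoved at (238,157). I'll hand in.

```bash
python3 -c "
from workcell import *
hand_in(); print(get_state()['clock'])"
```

```text
the job is handed in; nothing more can be done
the job is handed in; nothing more can be done
```

All five fittings are in their trays and the job was handed in at about 37.5 s of the 109 s allowed; no verdict was reported.

- **What I did:** I placed the gauge in the dish first, then one stopper in each bay of the box, then both wheels side by side in the pan.
- **Last checks:** After the last placement I looked from the top and scene cameras. The wheels lie flat and apart, the stoppers stand upright one per bay, and the gauge is face up near the dish centre. The vial is at the same pixel position as at the start, and the gripper is clear of everything.
- **Seating:** The gauge, stopper A and both wheels each showed about 6 N of contact with the tray floor before release. Stopper B showed none, so it may have dropped a fraction of a millimetre, but it stands upright in the pictures.
- **Disagreements:** The top and scene cameras differed by up to about 3.5 mm on object positions. I used the averages, and the wrist camera matched them to within about 5 pixels.

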